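# Raise the ratchet display riser four clicks and lock it

### The arm

A 7-joint arm with a two-finger parallel gripper is mounted at the origin on the work surface. World frame = base frame: x ahead of the robot, y to its left, z up, the work surface at z = 0. Lengths are in m, angles in rad, forces in N, time in s.
With the tool pointing down it reaches from about 0.425 to 0.875 m from the base axis. Payload 8.4 kg.
Tool frame: the origin (TCP) lies at the very end of the fingers, on their centre line; the grasp point (between the pads) lies 19 mm behind it; z points along the fingers, y is the line along which they close (so a half turn about z gives the same grasp; the last joint's range is limited). The gripper opens to 85 mm and grips with 20 to 120 N. Pads are 22 mm wide; open, the fingers measure 114 mm over their backs; the gripper's body (76 mm by 85 mm) begins 54 mm behind the grasp point. The pads swing forward as they close: fully open they stand 13 mm farther back than shut.
Start: joints at [1.107, 0.333, 0.04, 1.465, -0.013, 1.343, -0.059], TCP at [0.232, -0.607, 0.231] pointing down, gripper open.
Joint ranges: [-2.58, 2.58], [-0.38, 2.09], [-1.3, 1.39], [0.25, 2.4], [-1.5, 4.64], [0.08, 2.09], [-2.65, 2.65]. Speed limits (rad/s): [2.22, 2.22, 2.79, 2.79, 3.14, 3.14, 3.14].

### API

Orientations are given as a unit quaternion [w, x, y, z].
In Python, from station import * gives the robot as it stands. The module is installed in compiled form; this text tells all that it offers.
- The arm moves only by the tool play_rows, never from a script. Its argument "deltas" is a list of rows, each an object with "dp": the shift along the world's x, y, z in m, a list of three; "dr": the turn, a rotation vector about the world's x, y, z in rad, a list of three. In form: [{"dp": [tx, ty, tz], "dr": [wx, wy, wz]}, ...]. A call has 1 to 5 rows; each row shifts and turns the commanded pose from where the row before left it; what a row does not reach is not made up. A row lasts 1/10 s, in which the tool goes at most 50 mm and 8.59 degrees, less where a joint would pass 70% of its speed; a pose out of reach is approached as far as the arm can. A call is refused whole if a number of a shift passes 0.05 or a number of a turn 0.15, either way. A call with a gripper value outside its range is refused whole. "jaw" is the opening, from 0 (shut) to 1 (fully open), set as the call begins (left out, the last holds). The fingers move at their own pace and stop on an object; "grip_force" is the grip in N (left out, the last holds). Time passes only in rows, so rows that do not move let the fingers close. It gives the time, the measured TCP pose, the force, the opening and the grip force at its end, in the units of the state.
- sense(): the state, without advancing time (a new reading comes with each control period).
- snapshot(name): name is "side" or "top" or "wrist"; returns a dict with "color" (420x560x3 uint8, red, green, blue), "depth" (420x560 float32, m along the optical axis (not along the pixel's ray), 0 where there is no reading), "vertical_fov" (degrees; the focal length in pixels is half the picture's height over the tangent of half this angle, whatever the lens; pixels are square), "cx", "cy" (the principal point, pixels), "rvec" (rotation vector, rad) and "tvec" (3), from world to camera coordinates, as OpenCV has them. Camera axes: x right, y down, z forward; pixel columns grow to the right and rows downward; lengths in m; the calibration is good to about 2 mm. A picture is of the moment at which its call begins.
- hand_in(): hands the job in; it is judged then, once.
Trained networks look in a picture, given as the dict that the camera call returned (one of the last four; its "shot" number tells which), for a name from the list of things; names that differ only in an ending like _2 or _b are one class to them, and where a whole thing is asked for, a point or a joint stands for the part that bears it (a point fixed in the world has none). Each returns a list of dicts, best first, with "p" (0 to 1); they miss things now and then, are a little off and sometimes report something else, mostly with a low value. They report only what shows in the picture. A call takes as long as a camera call. They do not tell look-alikes from the thing itself.
- recognise(picture, target): "position" ([x, y, z] in m, in world coordinates, good to about 4 mm: the middle of the surface that is visible of it).
- spot_point(picture, target): "position" ([x, y, z] in m, in world coordinates, good to about 4 mm: a listed point, or the origin of a listed thing).
The state is a dict: "time": time; "joints": joint angles; "joint_vel": joint speeds; "effort": joint torques, N m; "tcp_pos": TCP position; "ee_rot": TCP orientation; "force": force on the tool from outside, world axes, zero at the start; "moment": the same for the moment, N m; "finger_gap": opening from 0.0 (shut) to 1.0 (fully open); "gripper_force": force on a finger pad.
Only numpy, scipy, OpenCV 4.12 (cv2) and the standard library are available. Lean on these libraries where they do the work, as an engineer would, in place of code of your own. Each camera call takes 0.05 s, during which the arm holds its last target. There are 200 camera calls.

### The job

Lift the display riser by its handle from its lowest position until its ratchet has clicked exactly four times, with the gift case staying on its platform, then let it down gently onto the pawl (do not let it drop, do not press it down hard) and let go of it. Then push the lock lever fully over to its other side, and leave everything else on the bench where it is.

Things in the scene. Friction and masses are not known exactly. Their poses are not given: they have to be found in the camera images.
- stand: the riser's fixed foot and housing: dark steel base plate 200 x 320 x 10 mm carrying a grey square tube 64 x 64 mm that reaches 150 mm above the bench, with a closed pawl cover on its far (+x) side. Origin: on the bench on the tube's axis; z up; +x points away from the handle, +y towards the lock lever. The base plate reaches from y = -100 to +220 mm
- riser (a joint): lift of the riser in m: 0 fully lowered (its start, on its end stop), at most 0.110. A steel column in the tube with a platform on top, about 0.5 kg plus the gift case on it; guided strictly vertically, with 1 to 2 N of friction either way. After a click it cannot go back down past that tooth: let down, it sinks until the tooth sits on the pawl. The pawl cannot be released here
- handle (a point): grip point of the riser's handle: black straight bar 14 mm wide (along the stand's y), 16 mm high, sticking out level from the platform's front along the stand's -x, free from 65 to 160 mm from the column's axis. Point: mid-height, 125 mm from the axis, 163 mm above the bench when lowered. Free space below it down to the base plate. It rises with the riser. Axes as the stand's
- platform (a point): centre of the place for the gift case on the riser's platform (130 x 110 mm with an 8 mm high rim), on its upper face; it moves up with the riser. Axes as the stand's
- rack: rack of 7 teeth on the riser's far face, in the housing, touched only by the spring pawl; origin on the column's axis at the platform's underside. Going up, each ramped tooth adds about 3 to 7 N over some 5 mm, then the force drops suddenly, briefly even below the free load: a click. Clicks come every 10 mm; the first after 14 to 50 mm, as the pawl was set: unknown. The first 5 mm are always free
- tooth4: the fourth tooth of the rack, the one that sits on the pawl after four clicks; moves with the riser. Its origin is given not at the tooth but, as the rack's, on the column's axis at the underside of the platform
- case_center (a point): centre (half-way up) of the gift case on the platform: clear closed box 86 x 86 x 50 mm with four red baubles, loose, 0.14 to 0.28 kg. z up
- lock (a joint): lock lever, rad: near 0 it leans towards the stand's -x (unlocked, its start), 1.0 fully over to the stand's +x (locked). Swings about an axis along the stand's y, 32 mm above the bench, and stays where it is left; about 1 N at the ball moves it
- lock_tip (a point): centre of the black ball (26 mm diameter) at the end of the lock lever, 80 mm from its hinge on a 10 mm rod; the hinge lies 170 mm to the +y side of the column's axis. About 102 mm above the bench at both ends of its swing; from one end to the other it moves 77 mm along the stand's x
- tape_center (a point): centre of a roll of yellow packing tape lying flat, 100 mm diameter, 48 mm high: a bystander
- carton_center (a point): centre of a small closed carton 160 x 120 x 100 mm: a bystander
- jar_center (a point): centre of a jar, 64 mm diameter, 90 mm high: a bystander
- case2_center (a point): centre of a second gift case of 86 x 86 x 50 mm, with copper baubles, standing on the bench: a bystander
There are look-alikes about, which are no part of the job. Leave any blue or turquoise look-alike of the part that bears case_center alone.

How it is judged:
By the outcome, as a careful person would: the job done as asked, in the order asked, and still so for the second after the job is handed in, with the robot touching nothing.
It also fails if it takes over 72 s, if anything falls off the work surface, if the arm or the gripper's body presses on something with over 40 N, if the wrist force passes 120 N, or if a joint passes its speed limit or range.

## Working session

There is one attempt and no reset: what is moved stays moved. The work goes in short steps, Python scripts to look and compute and a tool call to move; the robot and the scene stay as the last step left them, time stands still between calls to the robot, and variables do not carry over. Pictures are saved under pics/ and viewed, at most 10 in all, crops included, and the job is handed in when it is done.

Besides the shell and the picture viewer there is one more tool, called after "Emit:" as name([rows], argument=value, ...), one row to a line, values as JSON. play_rows: Moves the arm, as the interface text tells. Its arguments: {"type":"object","properties":{"deltas":{"type":"array"},"jaw":{"type":"number"},"grip_force":{"type":"number"}},"required":["deltas"]}

```bash
mkdir -p pics; cat > h.py <<'E'
from station import *
import numpy as np, cv2
def save(p,n): cv2.imwrite('pics/'+n,p['color'][:,:,::-1])
def px(p,P):
    f=p['color'].shape[0]/2/np.tan(np.radians(p['vertical_fov'])/2)
    R=cv2.Rodrigues(np.array(p['rvec'],float))[0]; c=R@np.array(P)+np.array(p['tvec']).ravel()
    return np.round([f*c[0]/c[2]+p['cx'],f*c[1]/c[2]+p['cy']]).astype(int)
def world(p,u,v):
    f=p['color'].shape[0]/2/np.tan(np.radians(p['vertical_fov'])/2)
    d=p['depth'][v,u]; R=cv2.Rodrigues(np.array(p['rvec'],float))[0]
    return R.T@(np.array([(u-p['cx'])/f*d,(v-p['cy'])/f*d,d])-np.array(p['tvec']).ravel())
E
python3 - <<'E'
from h import *
s=sense();print(s['time'],s['tcp_pos'],s['ee_rot'],s['force'])
for n in('top','side'):
    p=snapshot(n);save(p,n+'0.png')
    for t in('stand','handle','platform','case_center','lock_tip','lock','tape_center','carton_center','jar_center','case2_center'):
        for d in spot_point(p,t)[:3]: print(n,t,round(d['p'],2),np.round(d['position'],3),px(p,d['position']))
E
```

```text
0.0 [ 0.23172328 -0.60678147  0.23039181] [-8.16400491e-04  9.83412292e-01  1.81382363e-01 -1.87654274e-04] [-0.14631965 -0.24446413 -0.10311303]
top stand 0.67 [ 0.611 -0.12  -0.004] [328 188]
top handle 0.9 [ 0.492 -0.104  0.162] [328 220]
top case_center 0.85 [ 0.396 -0.16   0.023] [343 253]
top case_center 0.85 [ 0.386 -0.002  0.022] [294 257]
top case_center 0.65 [ 0.619 -0.114  0.187] [330 175]
top lock_tip 0.42 [0.589 0.052 0.108] [274 191]Traceback (most recent call last):
  File "<stdin>", line 6, in <module>
ValueError: it knows: carton_center, case2_center, case_center, handle, jar_center, lock_tip, platform, rack, stand, tape_center, tooth
```

View pics/top0.png

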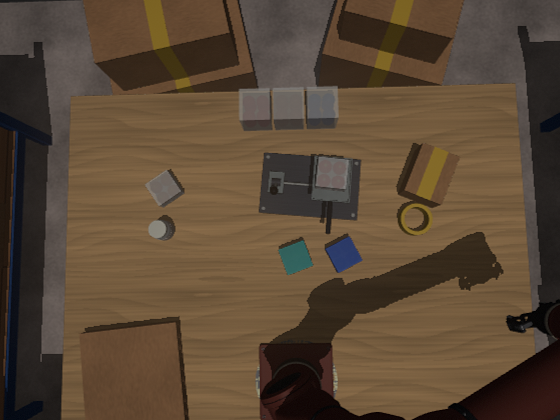

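The top view shows the stand at about (311,186), its handle at (328,220), the lock ball at (275,188), and blue and turquoise look-alike cases at (344,254) and (296,257). There are also three cases on a shelf at (290,107).

```bash
python3 - <<'E'
from h import *
for n in('top','side'):
    p=snapshot(n)
    if n=='side': save(p,'side0.png')
    else:
        cv2.imwrite('pics/topc.png',cv2.resize(p['color'][140:280,230:400,::-1],None,fx=4,fy=4,interpolation=2))
        for u,v in((328,230),(329,225),(328,220),(330,215),(274,190),(344,254),(296,257),(265,157),(358,160),(355,217),(263,210)): print((u,v),np.round(world(p,u,v),3))
    for t in('stand','handle','platform','case_center','lock_tip'):
        for d in spot_point(p,t)[:3]: print(n,t,round(d['p'],2),np.round(d['position'],3),px(p,d['position']))
E
```

```text
(328, 230) [ 0.463 -0.104  0.171]
(329, 225) [ 0.477 -0.107  0.172]
(328, 220) [ 0.492 -0.105  0.17 ]
(330, 215) [ 0.505 -0.111  0.176]
(274, 190) [0.591 0.052 0.113]
(344, 254) [ 0.393 -0.16   0.048]
(296, 257) [ 0.387 -0.01   0.05 ]
(265, 157) [0.717 0.085 0.009]
(358, 160) [ 0.699 -0.22   0.008]
(355, 217) [ 0.512 -0.203  0.012]
(263, 210) [0.541 0.094 0.011]
top stand 0.55 [ 0.613 -0.12  -0.008] [328 187]
top handle 0.9 [ 0.491 -0.103  0.164] [327 220]
top case_center 0.95 [ 0.395 -0.161  0.023] [343 254]
top case_center 0.76 [0.385 0.    0.02 ] [293 258]
top case_center 0.74 [ 0.623 -0.114  0.189] [330 174]
top lock_tip 0.4 [0.593 0.055 0.107] [273 190]
side stand 0.58 [ 0.611 -0.118  0.006] [278 197]
side stand 0.22 [0.617 0.416 0.025] [138 285]
side handle 0.96 [ 0.488 -0.102  0.162] [303 178]
side platform 0.97 [ 0.623 -0.117  0.164] [274 157]
side case_center 0.9 [ 0.622 -0.118  0.189] [275 151]
side case_center 0.81 [ 0.395 -0.158  0.027] [336 217]
side case_center 0.71 [ 0.388 -0.005  0.024] [305 245]
```

View pics/side0.png

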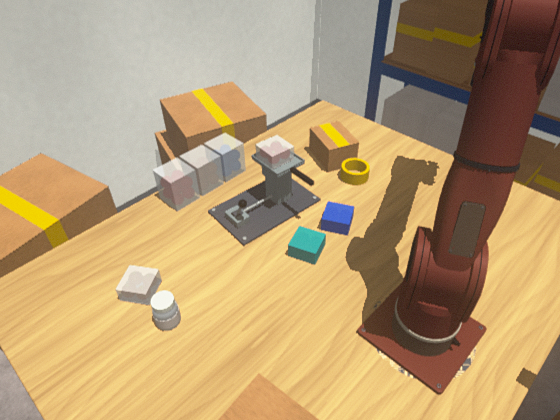

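View pics/topc.png

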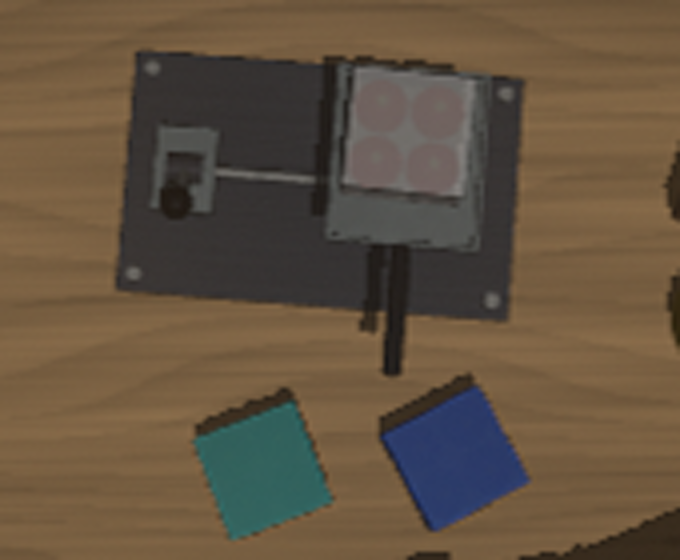

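Candidates for the case/riser: the red-bauble case on the platform (330,174) top view, blue box (344,254), turquoise box (296,257), shelf cases (255–320,107) and the copper case (164,188). The crop confirms my choice: the red-bauble case on the platform, with the solid black handle at (328,220). The second, thinner dark bar beside it is a shadow. Yaw is about -0.06 rad, and the grasp is at (0.489,-0.104,0.163).

Emit:
play_rows([
  {"dp": [0.017,0.0335,0.004],"dr": [0,0,-0.028]},
  {"dp": [0.017,0.0335,0.004],"dr": [0,0,-0.028]},
  {"dp": [0.017,0.0335,0.004],"dr": [0,0,-0.028]},
  {"dp": [0.017,0.0335,0.004],"dr": [0,0,-0.028]},
  {"dp": [0.017,0.0335,0.004],"dr": [0,0,-0.028]},
], jaw=1, grip_force=60)

```text
time: 1.4
tcp_pos: [0.3174, -0.4383, 0.2516]
ee_rot: [0.0, 0.994, 0.112, 0.0]
force: [0.4, -0.3, -0.5]
finger_gap: 0.996
gripper_force: 0.0
```

Emit:
play_rows([
  {"dp": [0.017,0.0335,0],"dr": [0,0,-0.028]},
  {"dp": [0.017,0.0335,0],"dr": [0,0,-0.028]},
  {"dp": [0.017,0.0335,0],"dr": [0,0,-0.028]},
  {"dp": [0.017,0.0335,0],"dr": [0,0,-0.028]},
  {"dp": [0.017,0.0335,0],"dr": [0,0,-0.028]},
])

```text
time: 1.9
tcp_pos: [0.4024, -0.2708, 0.2516]
ee_rot: [0.0, 0.999, 0.042, 0.0]
force: [0.7, -0.6, -0.2]
finger_gap: 0.998
gripper_force: 0.0
```

Emit:
play_rows([
  {"dp": [0.017,0.0335,0],"dr": [0,0,-0.028]},
  {"dp": [0.017,0.0335,0],"dr": [0,0,-0.028]},
  {"dp": [0.017,0.0335,0],"dr": [0,0,-0.028]},
  {"dp": [0.017,0.0335,0],"dr": [0,0,-0.028]},
  {"dp": [0.017,0.0335,0],"dr": [0,0,-0.028]},
])

```text
time: 2.4
tcp_pos: [0.4874, -0.1033, 0.2516]
ee_rot: [0.0, 1.0, -0.028, 0.0]
force: [1.0, -0.1, 0.1]
finger_gap: 1.004
gripper_force: 0.0
```

```bash
python3 - <<'E'
from h import *
s=sense();print(s['time'],s['tcp_pos'],s['ee_rot'],s['force'],np.round(s['joints'],2))
p=snapshot('wrist');save(p,'w1.png')
for t in('handle','platform','case_center'):
    for d in spot_point(p,t)[:3]: print(t,round(d['p'],2),np.round(d['position'],3),px(p,d['position']))
E
```

```text
2.4 [ 0.48736803 -0.10331609  0.25161416] [ 1.52366580e-04  9.99600402e-01 -2.82649111e-02  3.27644836e-04] [ 1.02677987 -0.12542057  0.1066278 ] [ 0.53  0.04 -0.41  1.78  0.01  1.33 -1.52]
handle 0.6 [ 0.489 -0.101  0.163] [278 211]
case_center 0.95 [ 0.388 -0.003  0.025] [206 254]
case_center 0.83 [ 0.395 -0.16   0.027] [331 244]
```

View pics/w1.png

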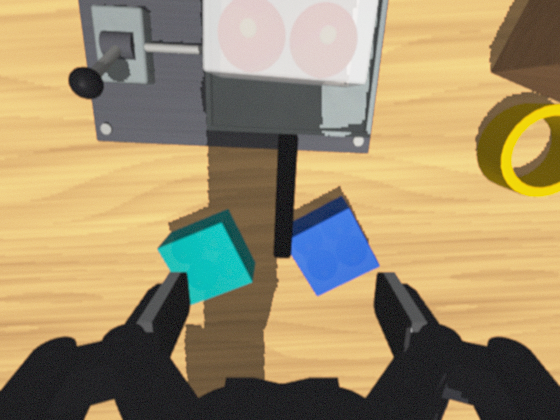

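The wrist view shows the handle (285,195) centred between the fingers. The blue box (335,245) and turquoise box (207,255) lie well below. I'll descend and grip.

Emit:
play_rows([
  {"dp": [0,0,-0.025],"dr": [0,0,0]},
  {"dp": [0,0,-0.025],"dr": [0,0,0]},
  {"dp": [0,0,-0.025],"dr": [0,0,0]},
  {"dp": [0.001,0,-0.02],"dr": [0,0,0]},
  {"dp": [0,0,-0.0125],"dr": [0,0,0]},
])

```text
time: 3.1
tcp_pos: [0.4867, -0.1062, 0.1423]
ee_rot: [0.0, 1.0, -0.029, -0.001]
force: [0.0, 0.5, 0.7]
finger_gap: 1.001
gripper_force: 0.0
```

Emit:
play_rows([
  {"dp": [0,0,0],"dr": [0,0,0]},
  {"dp": [0,0,0],"dr": [0,0,0]},
  {"dp": [0,0,0],"dr": [0,0,0]},
  {"dp": [0,0,0],"dr": [0,0,0]},
  {"dp": [0,0,0],"dr": [0,0,0]},
], jaw=0, grip_force=60)

```text
time: 3.6
tcp_pos: [0.4883, -0.1051, 0.1446]
ee_rot: [0.0, 1.0, -0.028, 0.001]
force: [-2.4, -5.4, 10.0]
finger_gap: 0.153
gripper_force: 60.8
```

Emit:
play_rows([
  {"dp": [0,0,0],"dr": [0,0,0]},
  {"dp": [0,0,0],"dr": [0,0,0]},
  {"dp": [0,0,0],"dr": [0,0,0]},
  {"dp": [0,0,0],"dr": [0,0,0]},
  {"dp": [0,0,0],"dr": [0,0,0]},
])

```text
time: 4.1
tcp_pos: [0.4883, -0.1052, 0.1446]
ee_rot: [0.0, 1.0, -0.028, 0.001]
force: [-2.5, -1.8, 6.0]
finger_gap: 0.154
gripper_force: 58.2
```

Emit:
play_rows([
  {"dp": [0,0,0.002],"dr": [0,0,0]},
  {"dp": [0,0,0.002],"dr": [0,0,0]},
  {"dp": [0,0,0.002],"dr": [0,0,0]},
  {"dp": [0,0,0],"dr": [0,0,0]},
])

```text
time: 4.5
tcp_pos: [0.4882, -0.1051, 0.1495]
ee_rot: [-0.0, 1.0, -0.028, 0.0]
force: [5.1, -2.0, -6.9]
finger_gap: 0.151
gripper_force: 58.6
```

Emit:
play_rows([
  {"dp": [0,0,0.001],"dr": [0,0,0]},
  {"dp": [0,0,0.001],"dr": [0,0,0]},
])

```text
time: 4.7
tcp_pos: [0.4882, -0.1051, 0.1513]
ee_rot: [-0.0, 1.0, -0.028, 0.0]
force: [6.0, -2.3, -9.5]
finger_gap: 0.156
gripper_force: 58.4
```

Emit:
play_rows([
  {"dp": [0,0,0.001],"dr": [0,0,0]},
  {"dp": [0,0,0.001],"dr": [0,0,0]},
])

```text
time: 4.9
tcp_pos: [0.4882, -0.1051, 0.1533]
ee_rot: [-0.0, 1.0, -0.028, 0.0]
force: [6.2, -2.8, -8.1]
finger_gap: 0.149
gripper_force: 58.4
```

Emit:
play_rows([
  {"dp": [0,0,0.001],"dr": [0,0,0]},
  {"dp": [0,0,0.001],"dr": [0,0,0]},
])

```text
time: 5.1
tcp_pos: [0.4882, -0.1051, 0.1552]
ee_rot: [-0.0, 1.0, -0.028, 0.0]
force: [5.0, -2.1, -8.9]
finger_gap: 0.157
gripper_force: 58.4
```

Emit:
play_rows([
  {"dp": [0,0,0.001],"dr": [0,0,0]},
  {"dp": [0,0,0.001],"dr": [0,0,0]},
])

```text
time: 5.3
tcp_pos: [0.4882, -0.1051, 0.1572]
ee_rot: [-0.0, 1.0, -0.028, 0.0]
force: [5.5, -2.3, -9.4]
finger_gap: 0.157
gripper_force: 58.4
```

Emit:
play_rows([
  {"dp": [0,0,0.001],"dr": [0,0,0]},
  {"dp": [0,0,0.001],"dr": [0,0,0]},
])

```text
time: 5.5
tcp_pos: [0.4882, -0.1051, 0.1592]
ee_rot: [-0.0, 1.0, -0.028, 0.0]
force: [5.9, -2.7, -8.0]
finger_gap: 0.153
gripper_force: 58.4
```

Emit:
play_rows([
  {"dp": [0,0,0.001],"dr": [0,0,0]},
  {"dp": [0,0,0.001],"dr": [0,0,0]},
])

```text
time: 5.7
tcp_pos: [0.4882, -0.1051, 0.1612]
ee_rot: [-0.0, 1.0, -0.028, 0.0]
force: [6.0, -2.6, -9.4]
finger_gap: 0.154
gripper_force: 58.4
```

Emit:
play_rows([
  {"dp": [0,0,0.001],"dr": [0,0,0]},
  {"dp": [0,0,0.001],"dr": [0,0,0]},
])

```text
time: 5.9
tcp_pos: [0.4882, -0.1051, 0.1632]
ee_rot: [-0.0, 1.0, -0.028, 0.0]
force: [5.3, -3.9, -9.0]
finger_gap: 0.154
gripper_force: 58.4
```

Emit:
play_rows([
  {"dp": [0,0,0.001],"dr": [0,0,0]},
  {"dp": [0,0,0.001],"dr": [0,0,0]},
])

```text
time: 6.1
tcp_pos: [0.4882, -0.1051, 0.1652]
ee_rot: [-0.0, 1.0, -0.028, 0.0]
force: [5.0, -1.6, -8.2]
finger_gap: 0.153
gripper_force: 58.4
```

Emit:
play_rows([
  {"dp": [0,0,0.001],"dr": [0,0,0]},
  {"dp": [0,0,0.001],"dr": [0,0,0]},
])

```text
time: 6.3
tcp_pos: [0.4882, -0.1051, 0.1672]
ee_rot: [-0.0, 1.0, -0.028, 0.0]
force: [5.6, -2.2, -9.2]
finger_gap: 0.153
gripper_force: 58.4
```

Emit:
play_rows([
  {"dp": [0,0,0.001],"dr": [0,0,0]},
  {"dp": [0,0,0.001],"dr": [0,0,0]},
])

```text
time: 6.5
tcp_pos: [0.4882, -0.1051, 0.1692]
ee_rot: [-0.0, 1.0, -0.028, 0.0]
force: [5.5, -1.7, -9.2]
finger_gap: 0.155
gripper_force: 58.4
```

Emit:
play_rows([
  {"dp": [0,0,0.001],"dr": [0,0,0]},
  {"dp": [0,0,0.001],"dr": [0,0,0]},
])

```text
time: 6.7
tcp_pos: [0.4882, -0.1051, 0.1712]
ee_rot: [-0.0, 1.0, -0.028, 0.0]
force: [6.3, -2.3, -8.7]
finger_gap: 0.154
gripper_force: 58.4
```

Emit:
play_rows([
  {"dp": [0,0,0.001],"dr": [0,0,0]},
  {"dp": [0,0,0.001],"dr": [0,0,0]},
])

```text
time: 6.9
tcp_pos: [0.4882, -0.1051, 0.1732]
ee_rot: [-0.0, 1.0, -0.028, 0.0]
force: [7.0, -2.1, -8.2]
finger_gap: 0.157
gripper_force: 58.4
```

Emit:
play_rows([
  {"dp": [0,0,0.001],"dr": [0,0,0]},
  {"dp": [0,0,0.001],"dr": [0,0,0]},
])

```text
time: 7.1
tcp_pos: [0.4882, -0.1051, 0.1752]
ee_rot: [-0.0, 1.0, -0.028, 0.0]
force: [5.9, -2.4, -9.0]
finger_gap: 0.151
gripper_force: 58.4
```

Emit:
play_rows([
  {"dp": [0,0,0.001],"dr": [0,0,0]},
  {"dp": [0,0,0.001],"dr": [0,0,0]},
])

```text
time: 7.3
tcp_pos: [0.4882, -0.1051, 0.1772]
ee_rot: [-0.0, 1.0, -0.028, 0.0]
force: [6.0, -3.0, -9.1]
finger_gap: 0.157
gripper_force: 58.4
```

Emit:
play_rows([
  {"dp": [0,0,0.001],"dr": [0,0,0]},
  {"dp": [0,0,0.001],"dr": [0,0,0]},
])

```text
time: 7.5
tcp_pos: [0.4882, -0.1051, 0.1792]
ee_rot: [-0.0, 1.0, -0.028, 0.0]
force: [6.4, -2.5, -8.1]
finger_gap: 0.156
gripper_force: 58.4
```

Emit:
play_rows([
  {"dp": [0,0,0.001],"dr": [0,0,0]},
  {"dp": [0,0,0.001],"dr": [0,0,0]},
])

```text
time: 7.7
tcp_pos: [0.4882, -0.1051, 0.1812]
ee_rot: [-0.0, 1.0, -0.028, 0.0]
force: [6.6, -1.8, -9.9]
finger_gap: 0.153
gripper_force: 58.4
```

Emit:
play_rows([
  {"dp": [0,0,0.001],"dr": [0,0,0]},
  {"dp": [0,0,0.001],"dr": [0,0,0]},
])

```text
time: 7.9
tcp_pos: [0.4882, -0.1051, 0.1831]
ee_rot: [-0.0, 1.0, -0.028, 0.0]
force: [7.6, -3.0, -13.3]
finger_gap: 0.154
gripper_force: 58.2
```

Emit:
play_rows([
  {"dp": [0,0,0.001],"dr": [0,0,0]},
  {"dp": [0,0,0.001],"dr": [0,0,0]},
])

```text
time: 8.1
tcp_pos: [0.4882, -0.1051, 0.1846]
ee_rot: [-0.0, 1.0, -0.028, 0.0]
force: [9.0, -3.0, -15.4]
finger_gap: 0.152
gripper_force: 58.2
```

Emit:
play_rows([
  {"dp": [0,0,0.001],"dr": [0,0,0]},
  {"dp": [0,0,0.001],"dr": [0,0,0]},
])

```text
time: 8.3
tcp_pos: [0.4881, -0.1051, 0.1864]
ee_rot: [-0.0, 1.0, -0.028, 0.0]
force: [8.7, -2.8, -15.4]
finger_gap: 0.159
gripper_force: 58.4
```

Emit:
play_rows([
  {"dp": [0,0,0.001],"dr": [0,0,0]},
  {"dp": [0,0,0.001],"dr": [0,0,0]},
])

```text
time: 8.5
tcp_pos: [0.4882, -0.1051, 0.1891]
ee_rot: [-0.0, 1.0, -0.028, 0.0]
force: [4.9, -2.4, -6.7]
finger_gap: 0.153
gripper_force: 59.3
```

Emit:
play_rows([
  {"dp": [0,0,0.001],"dr": [0,0,0]},
  {"dp": [0,0,0.001],"dr": [0,0,0]},
])

```text
time: 8.7
tcp_pos: [0.4882, -0.1051, 0.1913]
ee_rot: [-0.0, 1.0, -0.028, 0.0]
force: [6.4, -2.1, -9.4]
finger_gap: 0.157
gripper_force: 59.2
```

Emit:
play_rows([
  {"dp": [0,0,0.001],"dr": [0,0,0]},
  {"dp": [0,0,0.001],"dr": [0,0,0]},
])

```text
time: 8.9
tcp_pos: [0.4882, -0.1051, 0.1931]
ee_rot: [-0.0, 1.0, -0.028, 0.0]
force: [8.1, -2.1, -12.0]
finger_gap: 0.153
gripper_force: 58.7
```

Emit:
play_rows([
  {"dp": [0,0,0.001],"dr": [0,0,0]},
  {"dp": [0,0,0.001],"dr": [0,0,0]},
])

```text
time: 9.1
tcp_pos: [0.4882, -0.1051, 0.1945]
ee_rot: [-0.0, 1.0, -0.028, 0.0]
force: [9.3, -2.6, -14.5]
finger_gap: 0.152
gripper_force: 58.3
```

Emit:
play_rows([
  {"dp": [0,0,0.001],"dr": [0,0,0]},
  {"dp": [0,0,0.001],"dr": [0,0,0]},
])

```text
time: 9.3
tcp_pos: [0.4881, -0.1051, 0.1964]
ee_rot: [-0.0, 1.0, -0.028, 0.0]
force: [9.1, -2.7, -14.7]
finger_gap: 0.157
gripper_force: 58.4
```

Click 1 came at TCP z ≈ 0.188, so clicks 2 to 4 should come at about 0.198, 0.208 and 0.218. Now on the ramp of tooth 2.

Emit:
play_rows([
  {"dp": [0,0,0.001],"dr": [0,0,0]},
  {"dp": [0,0,0.001],"dr": [0,0,0]},
])

```text
time: 9.5
tcp_pos: [0.4882, -0.1051, 0.1991]
ee_rot: [-0.0, 1.0, -0.028, 0.0]
force: [5.0, -2.4, -5.9]
finger_gap: 0.159
gripper_force: 59.4
```

Emit:
play_rows([
  {"dp": [0,0,0.001],"dr": [0,0,0]},
  {"dp": [0,0,0.001],"dr": [0,0,0]},
])

```text
time: 9.7
tcp_pos: [0.4882, -0.1052, 0.2013]
ee_rot: [-0.0, 1.0, -0.028, 0.0]
force: [6.5, -2.7, -8.9]
finger_gap: 0.152
gripper_force: 59.2
```

Emit:
play_rows([
  {"dp": [0,0,0.001],"dr": [0,0,0]},
  {"dp": [0,0,0.001],"dr": [0,0,0]},
])

```text
time: 9.9
tcp_pos: [0.4882, -0.1051, 0.203]
ee_rot: [-0.0, 1.0, -0.028, 0.0]
force: [8.2, -2.5, -12.3]
finger_gap: 0.154
gripper_force: 58.8
```

Emit:
play_rows([
  {"dp": [0,0,0.001],"dr": [0,0,0]},
  {"dp": [0,0,0.001],"dr": [0,0,0]},
])

```text
time: 10.1
tcp_pos: [0.4882, -0.1051, 0.2045]
ee_rot: [-0.0, 1.0, -0.028, 0.0]
force: [9.8, -3.2, -14.6]
finger_gap: 0.155
gripper_force: 58.4
```

Emit:
play_rows([
  {"dp": [0,0,0.001],"dr": [0,0,0]},
  {"dp": [0,0,0.001],"dr": [0,0,0]},
])

```text
time: 10.3
tcp_pos: [0.4881, -0.1051, 0.2063]
ee_rot: [-0.0, 1.0, -0.028, 0.0]
force: [9.1, -2.8, -14.5]
finger_gap: 0.149
gripper_force: 58.4
```

Emit:
play_rows([
  {"dp": [0,0,0.001],"dr": [0,0,0]},
  {"dp": [0,0,0.001],"dr": [0,0,0]},
])

```text
time: 10.5
tcp_pos: [0.4881, -0.1051, 0.209]
ee_rot: [-0.0, 1.0, -0.028, 0.0]
force: [5.4, -3.5, -5.8]
finger_gap: 0.151
gripper_force: 59.4
```

Emit:
play_rows([
  {"dp": [0,0,0.001],"dr": [0,0,0]},
  {"dp": [0,0,0.001],"dr": [0,0,0]},
])

```text
time: 10.7
tcp_pos: [0.4882, -0.1051, 0.2113]
ee_rot: [-0.0, 1.0, -0.028, 0.0]
force: [5.5, -2.7, -9.1]
finger_gap: 0.155
gripper_force: 59.2
```

Emit:
play_rows([
  {"dp": [0,0,0.001],"dr": [0,0,0]},
  {"dp": [0,0,0.001],"dr": [0,0,0]},
])

```text
time: 10.9
tcp_pos: [0.4882, -0.1051, 0.213]
ee_rot: [-0.0, 1.0, -0.028, 0.0]
force: [6.7, -2.1, -12.4]
finger_gap: 0.152
gripper_force: 58.8
```

Emit:
play_rows([
  {"dp": [0,0,0.001],"dr": [0,0,0]},
  {"dp": [0,0,0.001],"dr": [0,0,0]},
])

```text
time: 11.1
tcp_pos: [0.4881, -0.1051, 0.2145]
ee_rot: [-0.0, 1.0, -0.028, 0.0]
force: [9.6, -3.3, -15.3]
finger_gap: 0.152
gripper_force: 58.4
```

Three clicks so far. Now the fourth.

Emit:
play_rows([
  {"dp": [0,0,0.001],"dr": [0,0,0]},
  {"dp": [0,0,0.001],"dr": [0,0,0]},
])

```text
time: 11.3
tcp_pos: [0.4881, -0.1051, 0.2163]
ee_rot: [-0.0, 1.0, -0.028, 0.0]
force: [10.5, -3.0, -15.5]
finger_gap: 0.154
gripper_force: 58.3
```

Emit:
play_rows([
  {"dp": [0,0,0.001],"dr": [0,0,0]},
  {"dp": [0,0,0.001],"dr": [0,0,0]},
])

```text
time: 11.5
tcp_pos: [0.4882, -0.1051, 0.219]
ee_rot: [-0.0, 1.0, -0.028, 0.0]
force: [4.8, -2.5, -6.9]
finger_gap: 0.155
gripper_force: 59.4
```

Emit:
play_rows([
  {"dp": [0,0,0.001],"dr": [0,0,0]},
  {"dp": [0,0,0],"dr": [0,0,0]},
])

```text
time: 11.7
tcp_pos: [0.4882, -0.1051, 0.2207]
ee_rot: [0.0, 1.0, -0.028, 0.0]
force: [3.3, -2.8, -2.9]
finger_gap: 0.15
gripper_force: 59.8
```

```bash
python3 - <<'E'
from h import *
p=snapshot('side');save(p,'s2.png')
s=sense();print(s['time'],s['tcp_pos'],s['force'])
for t in('handle','platform','case_center','lock_tip','stand'):
    for d in spot_point(p,t)[:1]: print(t,round(d['p'],2),np.round(d['position'],3),px(p,d['position']))
E
```

```text
11.75 [ 0.48818362 -0.10512783  0.22075982] [ 3.34304553 -1.87852213 -3.67808564]
handle 0.92 [ 0.487 -0.104  0.238] [305 157]
platform 0.84 [ 0.624 -0.117  0.235] [274 138]
case_center 0.93 [ 0.388 -0.007  0.022] [306 245]
lock_tip 0.61 [0.593 0.059 0.105] [240 203]
stand 0.94 [ 0.612 -0.118  0.004] [278 197]
```

View pics/s2.png

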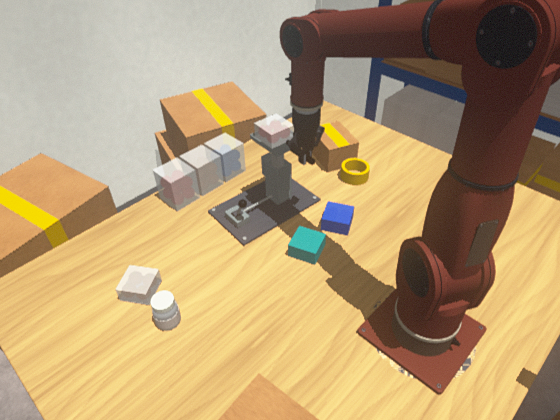

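The side view shows the platform raised at (274,138) with the case still on it, and the handle held at (305,157). That makes four clicks. Now I'll lower it gently until the pawl takes the load.

Emit:
play_rows([
  {"dp": [0,0,-0.0005],"dr": [0,0,0]},
  {"dp": [0,0,-0.0005],"dr": [0,0,0]},
])

```text
time: 12.2
tcp_pos: [0.4882, -0.1051, 0.2205]
ee_rot: [0.0, 1.0, -0.028, 0.001]
force: [1.2, -2.3, 5.8]
finger_gap: 0.153
gripper_force: 61.0
```

Emit:
play_rows([
  {"dp": [0,0,-0.0005],"dr": [0,0,0]},
  {"dp": [0,0,-0.0005],"dr": [0,0,0]},
])

```text
time: 12.4
tcp_pos: [0.4882, -0.1052, 0.2202]
ee_rot: [0.0, 1.0, -0.028, 0.001]
force: [-2.2, -3.1, 12.9]
finger_gap: 0.152
gripper_force: 61.9
```

Emit:
play_rows([
  {"dp": [0,0,-0.0005],"dr": [0,0,0]},
  {"dp": [0,0,-0.0005],"dr": [0,0,0]},
])

```text
time: 12.6
tcp_pos: [0.4882, -0.1051, 0.2199]
ee_rot: [0.001, 1.0, -0.028, 0.001]
force: [-5.4, -2.2, 18.8]
finger_gap: 0.153
gripper_force: 62.7
```

Emit:
play_rows([
  {"dp": [0,0,-0.0005],"dr": [0,0,0]},
])

```text
time: 12.7
tcp_pos: [0.4883, -0.1051, 0.2199]
ee_rot: [0.001, 1.0, -0.028, 0.001]
force: [-7.4, -1.8, 22.0]
finger_gap: 0.153
gripper_force: 63.1
```

It was supported straight away, so I'm backing off. I'll go slightly higher, well short of the fifth click at about 0.2275, and seat it again more gently.

Emit:
play_rows([
  {"dp": [0,0,0.0015],"dr": [0,0,0]},
  {"dp": [0,0,0.001],"dr": [0,0,0]},
])

```text
time: 12.9
tcp_pos: [0.4882, -0.1051, 0.2206]
ee_rot: [0.0, 1.0, -0.028, 0.001]
force: [4.2, -3.8, -0.7]
finger_gap: 0.155
gripper_force: 60.4
```

Emit:
play_rows([
  {"dp": [0,0,0.001],"dr": [0,0,0]},
  {"dp": [0,0,0.001],"dr": [0,0,0]},
])

```text
time: 13.1
tcp_pos: [0.4881, -0.1051, 0.2212]
ee_rot: [0.0, 1.0, -0.028, 0.0]
force: [8.2, -4.5, -8.1]
finger_gap: 0.156
gripper_force: 59.4
```

Emit:
play_rows([
  {"dp": [0,0,0.0005],"dr": [0,0,0]},
  {"dp": [0,0,0],"dr": [0,0,0]},
])

```text
time: 13.3
tcp_pos: [0.4882, -0.1051, 0.2214]
ee_rot: [-0.0, 1.0, -0.028, 0.0]
force: [6.7, -5.6, -6.6]
finger_gap: 0.155
gripper_force: 59.6
```

Emit:
play_rows([
  {"dp": [0,0,-0.0005],"dr": [0,0,0]},
  {"dp": [0,0,0],"dr": [0,0,0]},
])

```text
time: 13.5
tcp_pos: [0.4882, -0.1051, 0.221]
ee_rot: [0.0, 1.0, -0.028, 0.0]
force: [7.4, -4.3, -5.4]
finger_gap: 0.155
gripper_force: 59.8
```

Emit:
play_rows([
  {"dp": [0,0,-0.0005],"dr": [0,0,0]},
  {"dp": [0,0,0],"dr": [0,0,0]},
])

```text
time: 13.7
tcp_pos: [0.4881, -0.1051, 0.2208]
ee_rot: [0.0, 1.0, -0.028, 0.0]
force: [5.7, -5.0, -4.4]
finger_gap: 0.153
gripper_force: 60.1
```

Emit:
play_rows([
  {"dp": [0,0,-0.0005],"dr": [0,0,0]},
  {"dp": [0,0,0],"dr": [0,0,0]},
])

```text
time: 13.9
tcp_pos: [0.4882, -0.1051, 0.2207]
ee_rot: [0.0, 1.0, -0.028, 0.0]
force: [3.7, -5.0, -0.5]
finger_gap: 0.155
gripper_force: 60.5
```

Emit:
play_rows([
  {"dp": [0,0,-0.0002],"dr": [0,0,0]},
  {"dp": [0,0,0],"dr": [0,0,0]},
])

```text
time: 14.1
tcp_pos: [0.4882, -0.1051, 0.2206]
ee_rot: [0.0, 1.0, -0.028, 0.0]
force: [4.2, -4.2, 1.1]
finger_gap: 0.156
gripper_force: 60.6
```

Emit:
play_rows([
  {"dp": [0,0,0],"dr": [0,0,0]},
  {"dp": [0,0,0],"dr": [0,0,0]},
], grip_force=20)

```text
time: 14.3
tcp_pos: [0.4882, -0.1051, 0.2206]
ee_rot: [0.0, 1.0, -0.028, 0.0]
force: [3.8, -3.7, 0.3]
finger_gap: 0.154
gripper_force: 60.6
```

Seated with about 0 N on the tool. Opening and retreating upward.

Emit:
play_rows([
  {"dp": [0,0,0],"dr": [0,0,0]},
  {"dp": [0,0,0],"dr": [0,0,0]},
  {"dp": [0,0,0],"dr": [0,0,0]},
  {"dp": [0,0,0],"dr": [0,0,0]},
  {"dp": [0,0,0],"dr": [0,0,0]},
], jaw=1)

```text
time: 14.8
tcp_pos: [0.4878, -0.1045, 0.2205]
ee_rot: [-0.0, 1.0, -0.027, -0.0]
force: [-0.1, 0.1, -0.6]
finger_gap: 0.982
gripper_force: 0.0
```

Emit:
play_rows([
  {"dp": [0,0,0],"dr": [0,0,0]},
  {"dp": [0,0,0.005],"dr": [0,0,0]},
  {"dp": [0,0,0.015],"dr": [0,0,0]},
  {"dp": [0,0,0.02],"dr": [0,0,0]},
  {"dp": [0,0,0.02],"dr": [0,0,0]},
])

```text
time: 15.3
tcp_pos: [0.4878, -0.1047, 0.2816]
ee_rot: [-0.0, 1.0, -0.028, -0.0]
force: [1.3, 0.8, 0.7]
finger_gap: 0.998
gripper_force: 0.0
```

```bash
python3 - <<'E'
from h import *
for n in('wrist','side'):
    p=snapshot(n);save(p,n+'3.png')
    for t in('handle','platform','case_center','lock_tip'):
        for d in spot_point(p,t)[:3]: print(n,t,round(d['p'],2),np.round(d['position'],3),px(p,d['position']))
s=sense();print(s['time'],s['tcp_pos'],s['force'])
E
```

```text
wrist handle 0.89 [ 0.49  -0.103  0.239] [279 235]
wrist case_center 0.91 [ 0.394 -0.16   0.027] [327 235]
wrist case_center 0.64 [ 0.386 -0.005  0.026] [212 246]
wrist lock_tip 0.9 [0.59  0.053 0.102] [106  85]
side handle 0.81 [ 0.489 -0.103  0.238] [304 157]
side platform 0.82 [ 0.625 -0.116  0.236] [273 138]
side case_center 0.89 [ 0.624 -0.118  0.267] [274 129]
side case_center 0.87 [ 0.392 -0.159  0.024] [337 218]
side case_center 0.83 [ 0.388 -0.009  0.023] [306 244]
side lock_tip 0.51 [0.594 0.056 0.104] [241 202]
15.8 [ 0.48761557 -0.10468988  0.28005691] [-0.45362874  0.6323454   0.1086142 ]
```

View pics/wrist3.png

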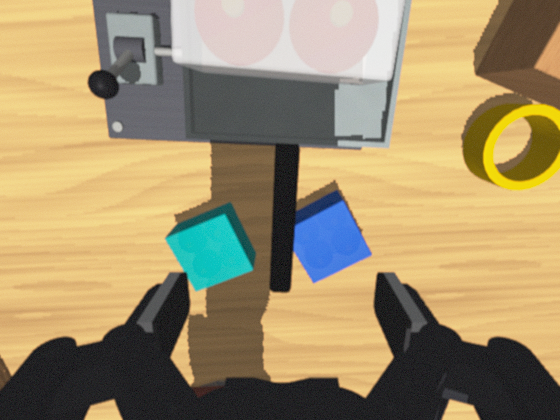

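The wrist view shows the handle free and still high (283,215), with the lock ball at (103,84), about (0.591,0.055,0.103). Next I'll move behind the ball with the fingers closed.

Emit:
play_rows([
  {"dp": [0,0.04,0],"dr": [0,0,0]},
  {"dp": [0,0.04,0],"dr": [0,0,0]},
  {"dp": [0,0.04,0],"dr": [0,0,0]},
  {"dp": [0.02,0.04,0],"dr": [0,0,0]},
  {"dp": [0.03,0,0],"dr": [0,0,0]},
], jaw=0)

```text
time: 16.3
tcp_pos: [0.5372, 0.0622, 0.2816]
ee_rot: [-0.001, 1.0, -0.023, 0.001]
force: [0.7, -0.5, 0.7]
finger_gap: 0.14
gripper_force: 0.0
```

Emit:
play_rows([
  {"dp": [0,0,-0.037],"dr": [0,0,0]},
  {"dp": [0,0,-0.04],"dr": [0,0,0]},
  {"dp": [0,0,-0.04],"dr": [0,0,0]},
  {"dp": [0,0,-0.04],"dr": [0,0,0]},
  {"dp": [0,0,-0.03],"dr": [0,0,0]},
])

```text
time: 16.8
tcp_pos: [0.5366, 0.0551, 0.0909]
ee_rot: [0.0, 1.0, -0.028, -0.001]
force: [0.5, -0.2, 0.5]
finger_gap: 0.002
gripper_force: 0.0
```

Emit:
play_rows([
  {"dp": [0.01,-0.0005,0],"dr": [0,0,0]},
  {"dp": [0.01,-0.0005,0],"dr": [0,0,0]},
  {"dp": [0.01,-0.0005,0],"dr": [0,0,0]},
  {"dp": [0.01,-0.0005,0],"dr": [0,0,0]},
])

```text
time: 17.2
tcp_pos: [0.5799, 0.0534, 0.0955]
ee_rot: [-0.0, 1.0, -0.028, 0.001]
force: [-2.7, 0.6, 1.1]
finger_gap: 0.0
gripper_force: 0.9
```

```bash
python3 - <<'E'
from h import *
p=snapshot('wrist');save(p,'w4.png')
s=sense();print(s['time'],s['tcp_pos'],s['force'])
for d in spot_point(p,'lock_tip')[:2]: print(d['p'],np.round(d['position'],3),px(p,d['position']))
E
```

```text
17.25 [0.58112184 0.05316299 0.09525126] [0.48637427 0.00793182 0.37828732]
0.6 [0.602 0.052 0.107] [283 243]
```

View pics/w4.png

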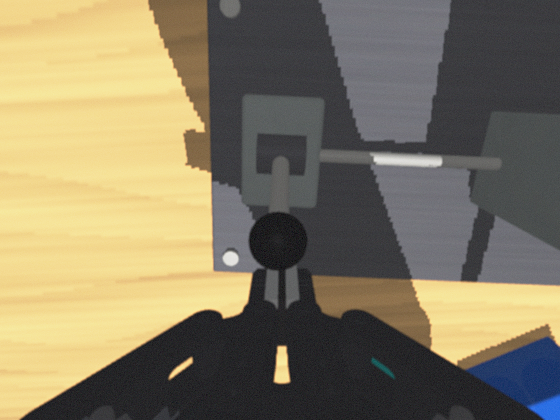

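The ball (278,240) is centred on the closed fingers and already being pushed. Continuing.

Emit:
play_rows([
  {"dp": [0.01,-0.0006,0],"dr": [0,0,0]},
  {"dp": [0.01,-0.0006,0],"dr": [0,0,0]},
  {"dp": [0.01,-0.0006,0],"dr": [0,0,0]},
  {"dp": [0.01,-0.0006,0],"dr": [0,0,0]},
  {"dp": [0.01,-0.0006,0],"dr": [0,0,0]},
])

```text
time: 17.8
tcp_pos: [0.6287, 0.05, 0.0934]
ee_rot: [0.0, 1.0, -0.028, -0.0]
force: [-1.2, -0.3, -0.0]
finger_gap: 0.002
gripper_force: 0.5
```

Emit:
play_rows([
  {"dp": [0.005,-0.0003,0],"dr": [0,0,0]},
  {"dp": [0.004,-0.0002,0],"dr": [0,0,0]},
  {"dp": [0,0,0],"dr": [0,0,0]},
])

```text
time: 18.1
tcp_pos: [0.6372, 0.0498, 0.0934]
ee_rot: [-0.0, 1.0, -0.028, 0.0]
force: [0.3, -0.5, -0.1]
finger_gap: -0.0
gripper_force: 0.0
```

Emit:
play_rows([
  {"dp": [0.003,-0.0002,0],"dr": [0,0,0]},
  {"dp": [0,0,0],"dr": [0,0,0]},
])

```text
time: 18.3
tcp_pos: [0.64, 0.0497, 0.0937]
ee_rot: [-0.0, 1.0, -0.028, 0.0]
force: [-0.2, -0.4, 0.1]
finger_gap: 0.001
gripper_force: 0.0
```

Emit:
play_rows([
  {"dp": [0.002,-0.0001,0],"dr": [0,0,0]},
  {"dp": [0,0,0],"dr": [0,0,0]},
])

```text
time: 18.5
tcp_pos: [0.6419, 0.0495, 0.0936]
ee_rot: [-0.0, 1.0, -0.028, 0.0]
force: [-0.6, 0.3, -0.2]
finger_gap: -0.002
gripper_force: 0.2
```

Emit:
play_rows([
  {"dp": [0.002,-0.0001,0],"dr": [0,0,0]},
  {"dp": [0,0,0],"dr": [0,0,0]},
])

```text
time: 18.7
tcp_pos: [0.6439, 0.0494, 0.0936]
ee_rot: [-0.0, 1.0, -0.028, -0.0]
force: [-1.0, -0.2, 0.4]
finger_gap: -0.001
gripper_force: 0.3
```

Emit:
play_rows([
  {"dp": [0.002,-0.0001,0],"dr": [0,0,0]},
  {"dp": [0,0,0],"dr": [0,0,0]},
])

```text
time: 18.9
tcp_pos: [0.6443, 0.0494, 0.0934]
ee_rot: [0.0, 1.0, -0.027, -0.002]
force: [-8.5, -0.4, 3.3]
finger_gap: -0.002
gripper_force: 4.2
```

Emit:
play_rows([
  {"dp": [0.002,-0.0001,0],"dr": [0,0,0]},
  {"dp": [0,0,0],"dr": [0,0,0]},
])

```text
time: 19.1
tcp_pos: [0.6447, 0.0494, 0.0932]
ee_rot: [0.001, 1.0, -0.027, -0.003]
force: [-16.6, -1.3, 9.5]
finger_gap: -0.001
gripper_force: 8.4
```

Hard stop reached at x = 0.6445. Retreating back and up, then checking.

Emit:
play_rows([
  {"dp": [-0.01,0.0006,0],"dr": [0,0,0]},
  {"dp": [-0.03,0.002,0],"dr": [0,0,0]},
  {"dp": [-0.04,0.002,0.02],"dr": [0,0,0]},
  {"dp": [-0.04,0.03,0.05],"dr": [0,0,0]},
  {"dp": [0,0.04,0.05],"dr": [0,0,0]},
])

```text
time: 19.6
tcp_pos: [0.5361, 0.1047, 0.1881]
ee_rot: [0.001, 1.0, -0.029, -0.001]
force: [1.7, -0.2, -0.4]
finger_gap: 0.005
gripper_force: 0.0
```

Emit:
play_rows([
  {"dp": [0,0.04,0.04],"dr": [0,0,0]},
  {"dp": [0,0.04,0.04],"dr": [0,0,0]},
  {"dp": [0,0,0],"dr": [0,0,0]},
  {"dp": [0,0,0],"dr": [0,0,0]},
  {"dp": [0,0,0],"dr": [0,0,0]},
])

```text
time: 20.1
tcp_pos: [0.5395, 0.1757, 0.2577]
ee_rot: [0.0, 1.0, -0.028, -0.0]
force: [-0.2, -0.5, -0.8]
finger_gap: 0.002
gripper_force: 0.0
```

```bash
python3 - <<'E'
from h import *
for n in('top','side'):
    p=snapshot(n)
    c=p['color'][90:280,180:400] if n=='side' else p['color'][140:280,230:400]
    cv2.imwrite('pics/%s5.png'%n,cv2.resize(c[:,:,::-1],None,fx=3,fy=3))
    for t in('handle','platform','case_center','lock_tip'):
        for d in spot_point(p,t)[:3]: print(n,t,round(d['p'],2),np.round(d['position'],3),px(p,d['position']))
s=sense();print(s['time'],s['tcp_pos'],s['force'])
E
```

```text
top handle 0.83 [ 0.491 -0.105  0.237] [330 218]
top case_center 0.95 [ 0.387 -0.003  0.023] [294 257]
top case_center 0.85 [ 0.624 -0.112  0.266] [331 168]
top case_center 0.78 [ 0.397 -0.16   0.022] [343 253]
top lock_tip 0.5 [0.664 0.044 0.105] [276 167]
side handle 0.8 [ 0.492 -0.104  0.239] [303 156]
side platform 0.88 [ 0.626 -0.117  0.237] [273 138]
side case_center 0.87 [ 0.392 -0.16   0.025] [338 217]
side case_center 0.87 [ 0.387 -0.01   0.024] [307 244]
side case_center 0.79 [ 0.624 -0.115  0.263] [273 131]
side lock_tip 0.65 [ 0.622 -0.116  0.24 ] [274 137]
side lock_tip 0.62 [0.67  0.05  0.105] [226 190]
20.6 [0.5396166  0.17680026 0.25864027] [0.12002493 0.3444075  0.24543599]
```

View pics/side5.png

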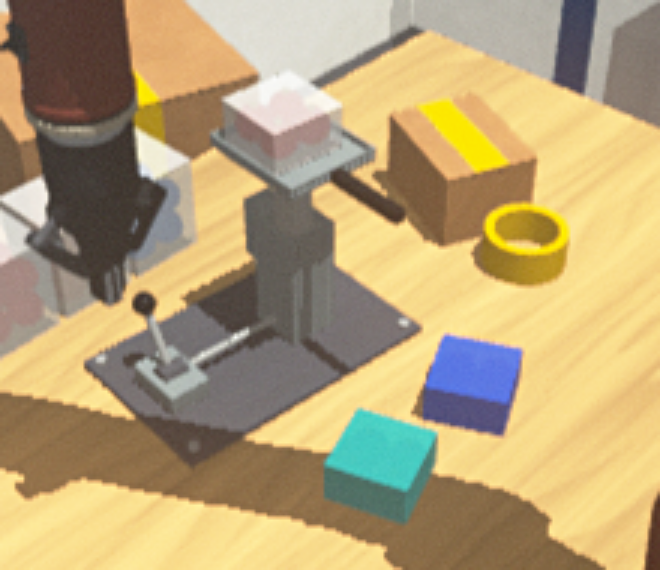

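The crop shows the riser up with the case on its platform (285,120), the lock ball over at (145,303), about 76 mm travelled, and the other things where they were. Handing in.

```bash
python3 -c "
from station import *
print(hand_in())"
```

```text
the job is handed in; nothing more can be done
None
```

The riser was lifted four clicks, seated on its pawl and released with the case still on the platform, then the lock lever was pushed fully over; nothing else was moved, the first seating briefly pressed down with 22 N before I backed off and reseated it at about 0 N, and the job is handed in with no verdict shown.

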